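# Free the stuck parts cup

### The job

The red parts cup is stuck in its grey bench holder: grip it by the rim, twist it about 45 degrees in the holder so that its ears come out from under the two catches, and pull it straight up and out. Then stand it upright on the white round pad in the blue tray, wholly on the pad, without dropping it, and leave the yellow cup as it is.

Things in the scene. Friction and masses are not known exactly. Their poses are not given: they have to be found in the camera images.
- red_cup_mid (a point): Red straight-sided cup, open top, 59 mm across, 110 mm tall, wall 3 mm, 60 to 130 g, nested upright in a grey holder, the top 50 mm standing free above the catches. Point: its centre, 55 mm above its underside; z up its axis. Two 8 mm ears stick out at its +x and -x sides 44-52 mm up and start under the catches. Turned 30 to 90 degrees either way it lifts out; up to 15 N to pull, 0.5 N m to turn.
- holder_a_mouth (a point): Grey round holder fixed to the bench, in which the red cup is stuck: 82 mm across, rim 60 mm above the bench, 110 mm square foot plate, rubbing pads inside. Point: centre of its mouth at rim height. Two black catches, 12 mm wide, stand on the rim at its +x and -x sides, up to 66 mm above the bench, and reach in over the cup's ears.
- yellow_cup_mid (a point): A yellow cup of the same shape, stuck in a second grey holder of the same kind; to be left as it is. The point is its centre, half-way up.
- tray_pad (a point): White round pad, 100 mm in diameter, in the middle of a blue square tray (180 mm wide, rim 22 mm above the bench) fixed to the bench. The point is the centre of the pad's top face, 8 mm above the bench.
Things that resemble listed ones, but are neither listed nor needed, are in the scene too. Leave any orange or purple look-alike of the part that bears holder_a_mouth alone. Of the things that look like the part that bears red_cup_mid, the smaller one is meant.

How it is judged:
On the way, in this order (a step that is already met when the one before it is completed fails the run):
1. the red cup is twisted by at least 15 degrees while still in its holder (angle between the x axis of red_cup_mid and the x axis of holder_a_mouth, either way round above 0.26 rad and z of red_cup_mid in the frame of holder_a_mouth below 0.045 m and horizontal distance between red_cup_mid and holder_a_mouth below 0.015 m), for 0.05 s.
2. the red cup is out of its holder, its underside above the catches (z of red_cup_mid in the frame of holder_a_mouth above 0.061 m), for 0.1 s.
At the end, for the whole second after the job is handed in: The red cup stands upright (within 10 degrees) at rest on the white pad, its axis within 22 mm of the pad's centre; the yellow cup is within 12 mm of where it was (horizontal distance between red_cup_mid and tray_pad below 0.022 m and z of red_cup_mid in the frame of tray_pad between 0.047 and 0.063 m and angle between red_cup_mid's own z axis and vertical below 0.17 rad and linear speed of red_cup below 0.02 m/s and distance of yellow_cup_mid from where it was at the start of the episode below 0.012 m); the robot touches nothing.
It fails at once if the red cup is dropped: out of the holder, more than 20 mm above the pad and not held (horizontal distance between red_cup_mid and holder_a_mouth above 0.08 m and z of red_cup_mid in the frame of tray_pad above 0.075 m and contact force between the fingers and red_cup below 0.05 N).
It fails at once if the yellow cup is pulled up or shifted by more than 20 mm (distance of yellow_cup_mid from where it was at the start of the episode above 0.02 m).
It also fails if it takes over 51 s, if anything falls off the work surface, if the arm or the gripper's body presses on something with over 40 N, if the wrist force passes 120 N, or if a joint passes its speed limit or range.

### The arm

A 6-joint arm with a two-finger parallel gripper is mounted at the origin on the work surface. World frame = base frame: x ahead of the robot, y to its left, z up, the work surface at z = 0. Lengths are in m, angles in rad, forces in N, time in s.
With the tool pointing down it reaches from about 0.35 to 0.85 m from the base axis. Payload 8.1 kg.
Tool frame: the origin (TCP) lies midway between the tips of the shut fingers; the grasp point (between the pads) lies 19 mm behind it; z points along the fingers, y is the line along which they close (so a half turn about z gives the same grasp; the last joint's range is limited). The gripper opens to 85 mm and grips with 20 to 120 N. Pads are 22 mm wide; open, the fingers measure 114 mm over their backs; the gripper's body (76 mm by 85 mm) begins 54 mm behind the grasp point. The pads swing forward as they close: fully open they stand 13 mm farther back than shut.
Start: joints at [-1.346, 0.13, 1.488, -0, 1.523, -0.085], TCP at [0.183, -0.571, 0.231] pointing down, gripper open.
Joint ranges: [-2.96, 2.96], [-0.89, 2.26], [0.02, 2.5], [-1.34, 4.48], [0, 2.73], [-2.66, 2.66]. Speed limits (rad/s): [2.39, 2.39, 2.79, 3.14, 3.14, 3.14].

### API

Orientations are given as a rotation vector (axis times angle).
In Python, from bench import bot gives the robot as it stands.
- The arm moves only by the tool servo_tool, never from a script. Its argument "commands" is a list that holds one entry, the list of rows, each a list of 7 numbers: the shift along the tool's x, y, z normalised to -1 to 1, where 1 is 500 mm, then the turn, a rotation vector about the tool's x, y, z normalised to -1 to 1, where 1 is 45 degrees, then the opening, from -1 (shut) to 1 (fully open). A call has 1 to 10 rows; each row is the pose to reach, as a shift and turn from the pose commanded when the call began, along the tool's axes at that moment; what a row does not reach only later rows make up. A row lasts 1/12 s, in which the tool goes at most 41.7 mm and 7.16 degrees, less where a joint would pass 70% of its speed; a pose out of reach is approached as far as the arm can. A call with a number of a shift or a turn outside -1 to 1 is refused whole. A call with a gripper value outside its range is refused whole. The fingers move at their own pace and stop on an object; "newtons" is the grip in N (left out, the last holds). Time passes only in rows, so rows that repeat a pose let the fingers close. It gives the time, the measured TCP pose, the force, the opening and the grip force at its end, in the units of the state.
- bot.sense(): the state, without advancing time (a new reading comes with each control period).
- bot.camera(name): name is "side" or "top"; returns the picture (480x640x3 uint8, red, green, blue); there is no depth.
- bot.camera_params(name): a dict with "fx", "fy", "cx", "cy" (pixels), "cam_to_world" (4x4, takes a point from camera to world coordinates). Camera axes: x right, y up, looking along -z (the intrinsics and any distortion apply to the point x, -y, -z); pixel columns grow to the right and rows downward; lengths in m; the calibration is good to about 2 mm. A picture is of the moment at which its call begins. camera_params takes no time and is no camera call.
- bot.finish_job(): hands the job in; it is judged then, once.
The state is a dict: "clock": time; "joints": joint angles; "joint_velocities": joint speeds; "joint_torque": joint torques, N m; "ee_pos": TCP position; "orientation": TCP orientation; "contact_force": force on the tool from outside, world axes, zero at the start; "ft_torque": the same for the moment, N m; "gripper_width": finger opening in m; "grasp_force": force on a finger pad.
Only numpy, scipy, OpenCV 4.12 (cv2) and the standard library are available. Lean on these libraries where they do the work, as an engineer would, in place of code of your own. Each camera call takes 0.05 s, during which the arm holds its last target. There are 200 camera calls.

## Working session

There is one attempt and no reset: what is moved stays moved. The work goes in short steps, Python scripts to look and compute and a tool call to move; the robot and the scene stay as the last step left them, time stands still between calls to the robot, and variables do not carry over. Pictures are saved under pics/ and viewed, at most 10 in all, crops included, and the job is handed in when it is done.

Besides the shell and the picture viewer there is one more tool, called after "Call:" as name(argument=value, ...) on one line, values as JSON. servo_tool: Moves the arm, as the interface text tells. Scaled input: -1 to 1 covers 500 mm each way for a shift and 45 degrees each way for a turn. Its arguments: {"type":"object","properties":{"commands":{"type":"array"},"newtons":{"type":"number"}},"required":["commands"]}

```bash
mkdir -p pics
python3 - <<'E'
from bench import bot
import cv2,numpy as np
for n in("top","side"):
    im=bot.camera(n); cv2.imwrite(f"pics/{n}0.png",im[:,:,::-1]); p=bot.camera_params(n); print(n,{k:(np.round(v,4).tolist() if not isinstance(v,str) else v) for k,v in p.items()})
s=bot.sense(); print(s)
E
```

```text
top {'fx': 454.383, 'fy': 454.383, 'cx': 315.181, 'cy': 243.1761, 'cam_to_world': [[-0.0289, 0.9824, -0.1847, 0.395], [-0.9995, -0.0261, 0.0175, -0.0052], [0.0124, 0.1851, 0.9826, 0.9583], [0.0, 0.0, 0.0, 1.0]]}
side {'fx': 593.07, 'fy': 593.07, 'cx': 317.1553, 'cy': 238.3036, 'cam_to_world': [[0.9824, 0.1436, -0.1195, 0.4366], [-0.1863, 0.702, -0.6874, -0.6587], [-0.0148, 0.6976, 0.7163, 0.7339], [0.0, 0.0, 0.0, 1.0]]}
{'clock': 0.1, 'joints': array([-1.34641619e+00,  1.31123417e-01,  1.48913516e+00, -1.85580489e-05,
        1.52300564e+00, -8.53889994e-02]), 'joint_velocities': array([ 1.33733693e-03, -2.01681984e-03, -2.90672981e-03,  5.93104369e-05,
        1.96084909e-03,  1.81447785e-03]), 'joint_torque': array([ 6.93813454e-04, -5.70950031e+01, -5.01943731e+01, -1.94122013e-04,
        8.17050459e-03,  1.00760381e-06]), 'ee_pos': array([ 0.18281641, -0.57096259,  0.23034611]), 'orientation': array([-3.10233921e+00, -4.84385450e-01,  2.11260657e-04]), 'contact_force': array([ 0.31524661, -0.79297796, -0.45961702]), 'ft_torque': array([0.00370926, 0.03484285, 0.06045277]), 'grasp_force': 0.0, 'gripper_width': 0.08545255439733235}
```

View pics/top0.png

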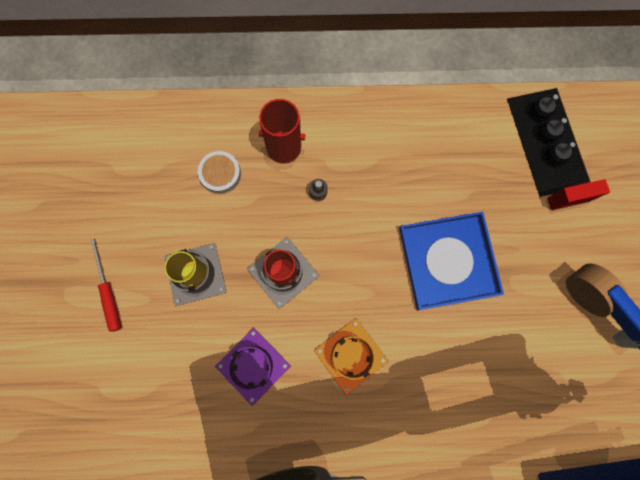

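View pics/side0.png

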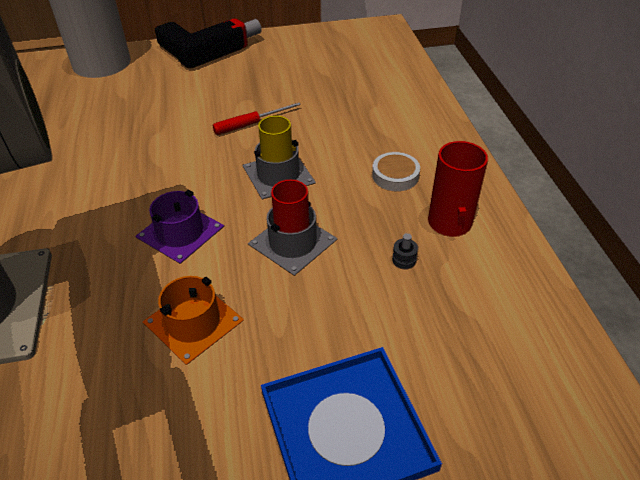

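Possible mistakes for the target, top-view pixels:
- Small red cup in the grey holder (281,268). This is my choice.
- Large red cup with ears, free-standing (282,130). It is the bigger one, so not this.
- Yellow cup in the second grey holder (185,268).
- Purple (253,367) and orange (351,357) holders. These are decoys.

The white pad is at (450,261). It is not the white ring at (219,171).

```bash
cat > h.py <<'E'
import cv2,numpy as np
from bench import bot
def ray(n,uv,z):
    p=bot.camera_params(n);T=np.array(p["cam_to_world"]);uv=np.atleast_2d(uv).astype(float)
    d=np.c_[(uv[:,0]-p["cx"])/p["fx"],-(uv[:,1]-p["cy"])/p["fy"],-np.ones(len(uv))]@T[:3,:3].T
    return T[:3,3]+d*((z-T[2,3])/d[:,2])[:,None]
def proj(n,P):
    p=bot.camera_params(n);T=np.array(p["cam_to_world"]);c=(np.atleast_2d(P)-T[:3,3])@T[:3,:3]
    return np.c_[p["cx"]+p["fx"]*c[:,0]/-c[:,2],p["cy"]-p["fy"]*c[:,1]/-c[:,2]]
def mask(im,col):
    h=cv2.cvtColor(im,cv2.COLOR_RGB2HSV);H,S,V=cv2.split(h)
    m={"red":((H<8)|(H>172))&(S>150)&(V>50),"yellow":(H>22)&(H<35)&(S>170)&(V>60),"white":(S<40)&(V>130),"blue":(H>100)&(H<130)&(S>150)}[col]
    return m.astype(np.uint8)
def blob(im,col,near):
    cs,_=cv2.findContours(mask(im,col),cv2.RETR_EXTERNAL,cv2.CHAIN_APPROX_NONE)
    cs=[c for c in cs if cv2.contourArea(c)>100]
    return min(cs,key=lambda c:np.hypot(*(c[:,0].mean(0)-near)))[:,0]
E
python3 - <<'E'
from h import *
top=cv2.imread("pics/top0.png")[:,:,::-1].copy();side=cv2.imread("pics/side0.png")[:,:,::-1].copy()
for n,im,nr in(("top",top,{"red":(281,268),"yellow":(185,268),"white":(450,261)}),("side",side,{"red":(290,205),"yellow":(275,140),"white":(346,428)})):
    for c,near in nr.items():
        b=blob(im,c,near);z={"red":.116,"yellow":.116,"white":.008}[c]
        if n=="side" and c!="white":
            b=b[b[:,1]<b[:,1].min()+12]   # rim's far arc & sides
        P=ray(n,cv2.convexHull(b.astype(np.int32))[:,0],z)[:,:2]
        (x,y),r=cv2.minEnclosingCircle((P*1000).astype(np.float32))
        A=np.c_[2*P,np.ones(len(P))];s=np.linalg.lstsq(A,(P**2).sum(1),rcond=None)[0]
        print(n,c,"minenc",round(x,1),round(y,1),round(r,1),"fit",(s[:2]*1000).round(1),round(1000*np.sqrt(s[2]+s[0]**2+s[1]**2),1), "box",b.min(0),b.max(0))
a=cv2.resize(top[225:315,235:325],(400,400),interpolation=3);b=cv2.resize(side[170:280,235:345],(400,400),interpolation=3)
cv2.imwrite("pics/crop.png",cv2.convertScaleAbs(np.hstack([a,b])[:,:,::-1],alpha=1.7))
E
```

```text
top red minenc 508.9 49.4 34.7 fit [510.6  46.6] 32.0 box [264 250] [296 284]
top yellow minenc 515.7 231.3 29.8 fit [515.7 231.3] 29.3 box [165 251] [196 282]
top white minenc 529.8 -305.1 49.8 fit [ 529.2 -305.2] 49.1 box [426 238] [472 283]
side red minenc 516.3 49.6 28.6 fit [516.1  47.3] 28.5 box [271 179] [307 190]
side yellow minenc 517.1 230.0 29.4 fit [516.9 229.9] 28.9 box [258 115] [290 126]
side white minenc 530.7 -307.1 49.6 fit [ 530.7 -307.1] 49.4 box [309 393] [384 464]
```

View pics/crop.png

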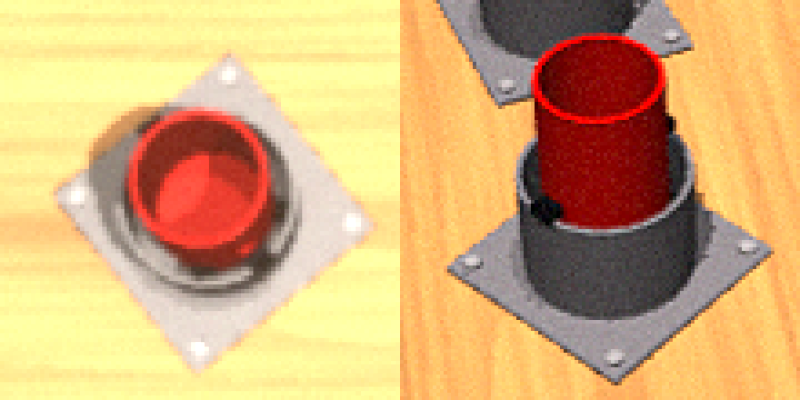

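The crop confirms the choice. It shows a small red cup with its rim at about (280,265) in the top view and (290,192) in the side view. There are black catches at side pixels (275,228) and (309,204), and in the top view at about (268,252) and (295,284). Next I'll turn these into positions.

Run:
```python
from h import *
r=ray
print("rim",r("top",[(280,265)],.116).round(4),r("side",[(290,191.7)],.116).round(4))
c=lambda u,v:(235+u*90/400-.4,225+v*90/400-.4); d=lambda u,v:(235+(u-400)*.275-.4,170+v*.275-.4)
print("catch top",r("top",[c(148,122),c(268,262),c(282,208)],.063)[:,:2].round(4).tolist())
print("catch side",r("side",[d(546,210),d(672,123)],.063)[:,:2].round(4).tolist())
pt=r("top",[c(228,52),c(375,222),c(198,372),c(55,190)],.004)[:,:2]
ps=r("side",[d(617,383),d(772,250),d(447,268)],.004)[:,:2]
print("plate top",pt.round(4).tolist(),pt.mean(0).round(4)); print("plate side",ps.round(4).tolist(),((ps[1]+ps[2])/2).round(4))
for P in(pt[0]-pt[1],pt[1]-pt[2],ps[0]-ps[1],ps[2]-ps[0]): print(np.degrees(np.arctan2(P[1],P[0]))%90,np.hypot(*P))
from scipy.spatial.transform import Rotation as R
s=bot.sense();print(R.from_rotvec(s["orientation"]).as_matrix().round(3))
```

```text
rim [[0.5136 0.0466 0.116 ]] [[0.5169 0.0436 0.116 ]]
catch top [[0.5478, 0.0736], [0.4834, 0.0211], [0.5074, 0.0144]]
catch side [[0.4863, 0.023], [0.5511, 0.0679]]
plate top [[0.5911, 0.04], [0.5069, -0.0283], [0.4387, 0.0566], [0.5263, 0.1233]] [0.5157 0.0479]
plate side [[0.5066, -0.0323], [0.5916, 0.0349], [0.4397, 0.0539]] [0.5156 0.0444]
39.05775069881574 0.10842975564158602
38.75941497959688 0.10891629426230984
38.28967889910692 0.108303403000165
37.85657099594391 0.10912502849985886
[[ 0.952  0.305 -0.   ]
 [ 0.305 -0.952  0.002]
 [ 0.    -0.002 -1.   ]]
```

Call:
servo_tool(commands=[[[0.25,-0.24,0,0,0,0,1],[0.5,-0.48,0,0,0,0,1],[0.5,-0.48,0,0,0,0,1],[0.5,-0.48,0,0,0,0,1],[0.5,-0.48,0,0,0,0,1],[0.5,-0.48,0,0,0,0,1],[0.5,-0.48,0,0,0,0,1],[0.5,-0.48,0,0,0,0,1],[0.5,-0.48,0,0,0,0,1],[0.5,-0.48,0,0,0,0,1]]])

```text
clock: 0.93
ee_pos: [0.3491, -0.2637, 0.2311]
orientation: [-3.102, -0.491, -0.001]
contact_force: [-0.4, -0.8, -0.7]
gripper_width: 0.0854
grasp_force: 0.0
```

Call:
servo_tool(commands=[[[0.5,-0.48,0,0,0,0,1],[0.5,-0.48,0,0,0,0,1],[0.5,-0.48,0,0,0,0,1],[0.5,-0.48,0,0,0,0,1],[0.5,-0.48,0,0,0,0,1],[0.5,-0.48,0,0,0,0,1],[0.5,-0.48,0,0,0,0,1],[0.5,-0.48,0,0,0,0,1],[0.5,-0.48,0,0,0,0,1],[0.5,-0.48,0,0,0,0,1]]])

```text
clock: 1.77
ee_pos: [0.5137, 0.0401, 0.2305]
orientation: [-3.103, -0.49, 0.001]
contact_force: [0.5, -0.0, -0.4]
gripper_width: 0.086
grasp_force: 0.0
```

Call:
servo_tool(commands=[[[0.007,-0.01,0.08,0,0,0,1],[0.007,-0.01,0.14,0,0,0,1],[0.007,-0.01,0.19,0,0,0,1],[0.007,-0.01,0.23,0,0,0,1],[0.007,-0.01,0.26,0,0,0,1],[0.007,-0.01,0.28,0,0,0,1],[0.007,-0.01,0.295,0,0,0,1],[0.007,-0.01,0.305,0,0,0,1],[0.007,-0.01,0.31,0,0,0,1],[0.007,-0.01,0.31,0,0,0,1]]])

```text
clock: 2.6
ee_pos: [0.5148, 0.0436, 0.0765]
orientation: [3.104, 0.484, 0.001]
contact_force: [-0.0, -0.3, -0.1]
gripper_width: 0.0856
grasp_force: 0.0
```

Run:
```python
from h import *
a=bot.camera("side")[120:280,190:400];b=bot.camera("top")[190:350,200:410]
s=bot.sense();print(s["ee_pos"],s["contact_force"],s["joints"].round(2))
cv2.imwrite("pics/pre.png",cv2.convertScaleAbs(cv2.resize(np.hstack([a,b]),(800,305),interpolation=3)[:,:,::-1],alpha=1.6))
```

```text
[0.51526739 0.04387664 0.07717465] [0.26824376 0.47064975 0.64550916] [-0.01  0.04  1.88 -0.    1.22  1.25]
```

View pics/pre.png

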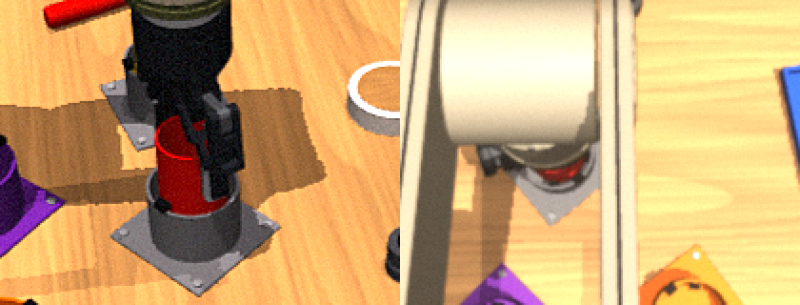

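The fingers straddle the cup with the tips above the holder rim, the near one at crop (225,150). Closing now.

Call:
servo_tool(commands=[[[0,-0.003,0,0,0,0,-1],[0,-0.003,0,0,0,0,-1],[0,-0.003,0,0,0,0,-1],[0,-0.003,0,0,0,0,-1],[0,-0.003,0,0,0,0,-1],[0,-0.003,0,0,0,0,-1],[0,-0.003,0,0,0,0,-1],[0,-0.003,0,0,0,0,-1],[0,-0.003,0,0,0,0,-1],[0,-0.003,0,0,0,0,-1]]], newtons=70)

```text
clock: 3.53
ee_pos: [0.5146, 0.0462, 0.0774]
orientation: [-3.103, -0.485, -0.002]
contact_force: [-2.1, 3.4, 5.5]
gripper_width: 0.0567
grasp_force: 74.4
```

Call:
servo_tool(commands=[[[0,-0.003,0,0,0,-0.1,-1],[0,-0.003,0,0,0,-0.2,-1],[0,-0.003,0,0,0,-0.3,-1],[0,-0.003,0,0,0,-0.4,-1],[0,-0.003,0,0,0,-0.5,-1],[0,-0.003,0,0,0,-0.6,-1],[0,-0.003,0,0,0,-0.7,-1],[0,-0.003,0,0,0,-0.8,-1],[0,-0.003,0,0,0,-0.9,-1],[0,-0.003,0,0,0,-1,-1]]])

```text
clock: 4.37
ee_pos: [0.5147, 0.0463, 0.0774]
orientation: [2.677, 1.64, 0.002]
contact_force: [-0.1, -1.8, 3.2]
gripper_width: 0.0568
grasp_force: 73.8
```

Call:
servo_tool(commands=[[[0,0,0,0,0,0,-1],[0,0,0,0,0,0,-1],[0,0,0,0,0,0,-1]]])

```text
clock: 4.62
ee_pos: [0.5147, 0.0466, 0.0774]
orientation: [2.683, 1.631, 0.002]
contact_force: [-0.5, -2.5, 5.9]
gripper_width: 0.0564
grasp_force: 74.4
```

Run:
```python
from h import *
from scipy.spatial.transform import Rotation as R
a=bot.camera("side")[150:280,210:380]
s=bot.sense();print(s["ee_pos"],s["contact_force"],s["ft_torque"],s["joints"].round(2),s["gripper_width"],R.from_rotvec(s["orientation"]).as_matrix().round(3).tolist())
cv2.imwrite("pics/tw.png",cv2.convertScaleAbs(cv2.resize(a,(765,585),interpolation=3)[:,:,::-1],alpha=1.8))
```

```text
[0.51470113 0.04656267 0.07739667] [-1.21695761 -3.02456743  5.19150943] [-0.64297295 -0.07980099  0.17096009] [-0.01  0.04  1.88 -0.    1.22  0.47] 0.0564269507769511 [[0.46, 0.888, 0.002], [0.888, -0.46, -0.001], [0.0, 0.002, -1.0]]
```

View pics/tw.png

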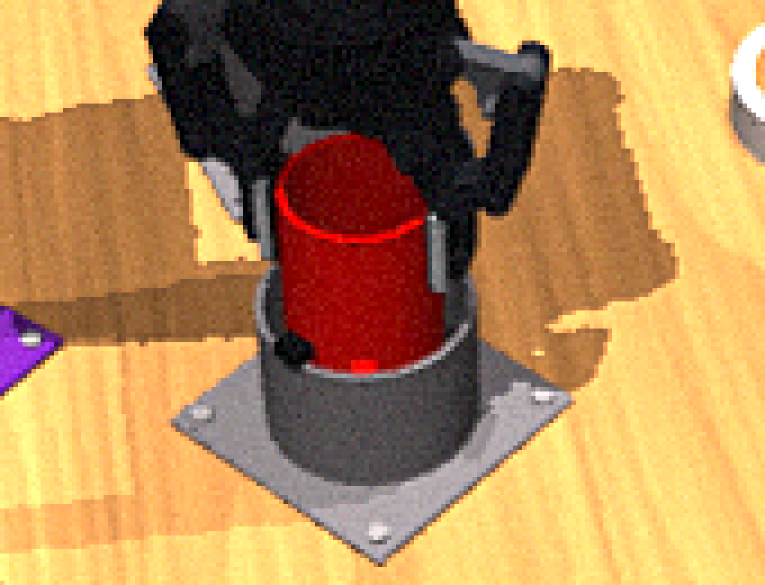

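The ear now shows as a bright patch at crop (362,368), well clear of the catch at (293,348). Both pads hold the rim, so I'm pulling up.

Call:
servo_tool(commands=[[[0,0,-0.01,0,0,0,-1],[0,0,-0.02,0,0,0,-1],[0,0,-0.04,0,0,0,-1],[0,0,-0.06,0,0,0,-1],[0,0,-0.08,0,0,0,-1],[0,0,-0.1,0,0,0,-1],[0,0,-0.12,0,0,0,-1],[0,0,-0.14,0,0,0,-1],[0,0,-0.16,0,0,0,-1],[0,0,-0.18,0,0,0,-1]]])

```text
clock: 5.5
ee_pos: [0.5137, 0.0469, 0.1675]
orientation: [2.682, 1.635, 0.0]
contact_force: [-0.1, -0.7, -1.5]
gripper_width: 0.0562
grasp_force: 94.2
```

Call:
servo_tool(commands=[[[0,0,-0.02,0,0,0,-1],[0,0,-0.04,0,0,0,-1],[0,0,-0.06,0,0,0,-1],[0,0,-0.08,0,0,0,-1],[0,0,-0.1,0,0,0,-1],[0,0,-0.12,0,0,0,-1],[0,0,-0.13,0,0,0,-1],[0,0,-0.14,0,0,0,-1],[0,0,-0.14,0,0,0,-1],[0,0,-0.14,0,0,0,-1]]])

```text
clock: 6.33
ee_pos: [0.5137, 0.0468, 0.2362]
orientation: [-2.682, -1.636, 0.0]
contact_force: [0.1, 0.7, -1.0]
gripper_width: 0.0563
grasp_force: 94.2
```

Run:
```python
from h import *
im=bot.camera("side")
s=bot.sense();print(s["ee_pos"],s["contact_force"],s["gripper_width"],s["grasp_force"])
cv2.imwrite("pics/up.png",cv2.convertScaleAbs(im[:,:,::-1],alpha=1.6))
```

```text
[0.51346082 0.04685981 0.23578741] [ 0.34084081  0.17633629 -1.16911728] 0.056488617920927985 94.24104997655377
```

View pics/up.png

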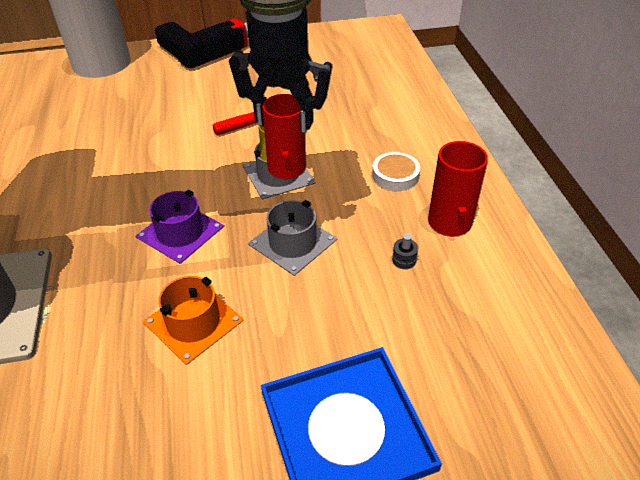

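The picture shows the cup held upright at about (284,135), clear of the holder at (292,225). Now carrying it to the pad.

Call:
servo_tool(commands=[[[-0.02,0.012,0,0,0,0,-1],[-0.06,0.035,0,0,0,0,-1],[-0.11,0.064,0,0,0,0,-1],[-0.16,0.093,0,0,0,0,-1],[-0.21,0.121,0,0,0,0,-1],[-0.26,0.15,0,0,0,0,-1],[-0.31,0.179,0,0,0,0,-1],[-0.36,0.208,0,0,0,0,-1],[-0.41,0.237,0,0,0,0,-1],[-0.45,0.26,0,0,0,0,-1]]])

```text
clock: 7.22
ee_pos: [0.5254, -0.2154, 0.2355]
orientation: [-2.683, -1.634, 0.002]
contact_force: [0.2, 0.2, -1.1]
gripper_width: 0.0561
grasp_force: 94.2
```

Call:
servo_tool(commands=[[[-0.04,0.023,0,0,0,0,-1],[-0.08,0.046,0,0,0,0,-1],[-0.11,0.064,0,0,0,0,-1],[-0.135,0.078,0,0,0,0,-1],[-0.15,0.087,0,0,0,0,-1],[-0.16,0.094,0,0,0,0,-1],[-0.162,0.094,0,0,0,0,-1],[-0.162,0.094,0,0,0,0,-1]]])

```text
clock: 7.88
ee_pos: [0.5309, -0.3059, 0.2361]
orientation: [-2.682, -1.635, -0.0]
contact_force: [0.1, -0.2, -0.4]
gripper_width: 0.0563
grasp_force: 94.2
```

Run:
```python
from h import *
im=bot.camera("side")
s=bot.sense();print(s["ee_pos"],s["contact_force"],s["gripper_width"],s["grasp_force"])
cx,cy=s["ee_pos"][:2]
# predicted cup circle outlines: bottom z=.164 and rim z=.274 
t=np.linspace(0,6.283,60)
for z in(.164,.274):
    P=proj("side",np.c_[cx+.0295*np.cos(t),cy+.0295*np.sin(t),0*t+z]);print(z,P.min(0),P.max(0))
b=blob(im,"red",proj("side",[[cx,cy,.2]])[0]);print(b.min(0),b.max(0))
cv2.imwrite("pics/over.png",cv2.convertScaleAbs(im[:,:,::-1],alpha=1.6))
```

```text
[ 0.53100597 -0.30558389  0.23622096] [ 0.83660151 -0.50436265 -1.47850548] 0.05656335649652745 94.21199967619032
0.164 [322.43463083 338.18956389] [375.31416754 383.63829283]
0.274 [321.4890811  275.88410586] [381.51892475 323.14357533]
[323 282] [379 382]
```

View pics/over.png

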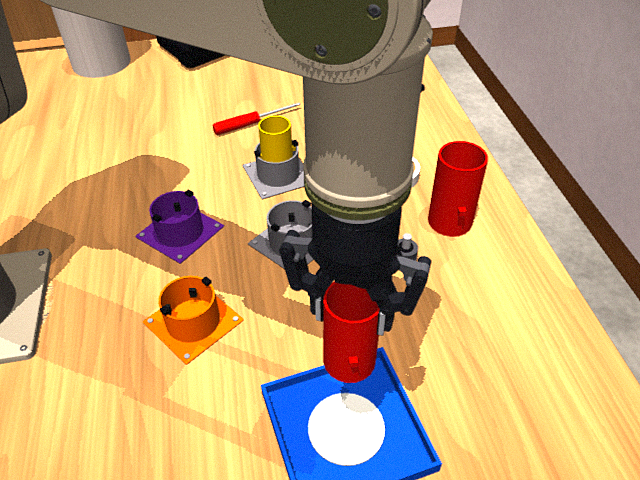

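The cup hangs upright over the pad. Its measured outline (columns 323–379, lowest row 382) matches the prediction of no slip and a centred grip. Lowering it now.

Call:
servo_tool(commands=[[[0,0,0.03,0,0,0,-1],[0,0,0.07,0,0,0,-1],[0,0,0.11,0,0,0,-1],[0,0,0.15,0,0,0,-1],[0,0,0.19,0,0,0,-1],[0,0,0.22,0,0,0,-1],[0,0,0.25,0,0,0,-1],[0,0,0.27,0,0,0,-1],[0,0,0.285,0,0,0,-1],[0,0,0.29,0,0,0,-1]]])

```text
clock: 8.77
ee_pos: [0.5306, -0.3053, 0.0901]
orientation: [-2.68, -1.636, 0.001]
contact_force: [-0.2, -0.6, -1.3]
gripper_width: 0.0565
grasp_force: 94.3
```

Call:
servo_tool(commands=[[[0,0,0.004,0,0,0,-1],[0,0,0.008,0,0,0,-1],[0,0,0.012,0,0,0,-1],[0,0,0.016,0,0,0,-1],[0,0,0.016,0,0,0,-1]]])

```text
clock: 9.18
ee_pos: [0.531, -0.3063, 0.0833]
orientation: [2.682, 1.635, 0.0]
contact_force: [-0.3, 0.4, -1.4]
gripper_width: 0.0567
grasp_force: 94.3
```

Call:
servo_tool(commands=[[[0,0,0.002,0,0,0,-1],[0,0,0.004,0,0,0,-1],[0,0,0.004,0,0,0,-1]]])

```text
clock: 9.43
ee_pos: [0.5309, -0.3062, 0.0811]
orientation: [-2.682, -1.635, 0.0]
contact_force: [-0.2, 0.9, -1.2]
gripper_width: 0.0561
grasp_force: 94.3
```

Call:
servo_tool(commands=[[[0,0,0.002,0,0,0,-1],[0,0,0.003,0,0,0,-1],[0,0,0.003,0,0,0,-1]]])

```text
clock: 9.68
ee_pos: [0.531, -0.3063, 0.0798]
orientation: [2.682, 1.636, 0.0]
contact_force: [0.3, -0.2, -0.9]
gripper_width: 0.0566
grasp_force: 94.3
```

Call:
servo_tool(commands=[[[0,0,0.002,0,0,0,-1],[0,0,0.002,0,0,0,-1],[0,0,0.002,0,0,0,-1]]])

```text
clock: 9.93
ee_pos: [0.531, -0.3063, 0.0797]
orientation: [2.682, 1.636, 0.0]
contact_force: [-3.2, 1.1, 6.7]
gripper_width: 0.0565
grasp_force: 95.0
```

Call:
servo_tool(commands=[[[0,0,0.002,0,0,0,-1],[0,0,0.002,0,0,0,-1],[0,0,0.002,0,0,0,-1]]])

```text
clock: 10.18
ee_pos: [0.5311, -0.3064, 0.0797]
orientation: [2.682, 1.636, 0.0]
contact_force: [-6.6, 4.4, 11.9]
gripper_width: 0.0564
grasp_force: 95.9
```

The cup is standing on the pad: the force rises and z holds at 0.0797. I'll ease off the press, release gently and then retreat.

Call:
servo_tool(commands=[[[0,0,-0.003,0,0,0,-1],[0,0,-0.003,0,0,0,-1],[0,0,-0.003,0,0,0,0.4],[0,0,-0.003,0,0,0,0.5],[0,0,-0.003,0,0,0,0.7],[0,0,-0.003,0,0,0,1],[0,0,-0.003,0,0,0,1],[0,0,-0.003,0,0,0,1],[0,0,-0.003,0,0,0,1],[0,0,-0.003,0,0,0,1]]], newtons=20)

```text
clock: 11.02
ee_pos: [0.5309, -0.3062, 0.0793]
orientation: [-2.682, -1.636, 0.0]
contact_force: [0.2, 0.9, -0.2]
gripper_width: 0.0854
grasp_force: 0.0
```

Run:
```python
from h import *
im=bot.camera("side")
s=bot.sense();print(s["ee_pos"],s["contact_force"],s["gripper_width"],s["grasp_force"])
cv2.imwrite("pics/rel.png",cv2.convertScaleAbs(cv2.resize(im[220:480,200:480],(646,600),interpolation=3)[:,:,::-1],alpha=1.6))
```

```text
[ 0.53096983 -0.30623521  0.07929932] [-0.72653522  0.08434654  0.58153201] 0.08555295421363895 0.0
```

View pics/rel.png

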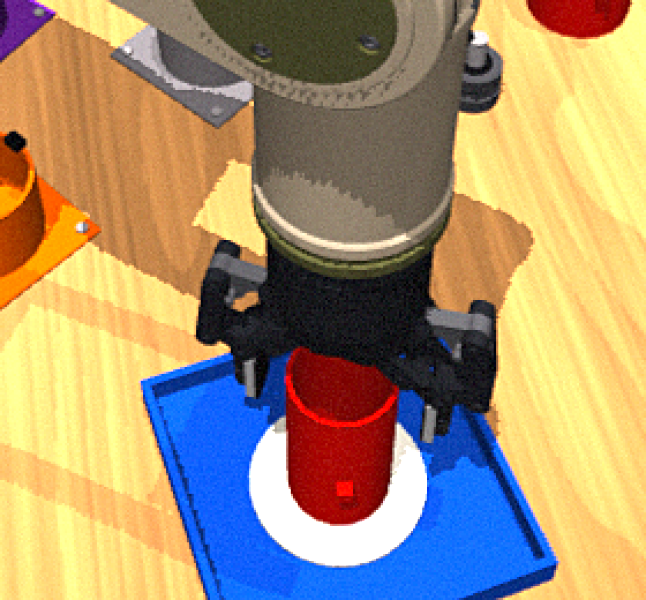

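The cup stands upright in the middle of the pad, base at about crop (342,490). The fingers at (250,380) and (430,420) are clear on both sides, so I'm retreating straight up.

Call:
servo_tool(commands=[[[0,0,-0.02,0,0,0,1],[0,0,-0.05,0,0,0,1],[0,0,-0.09,0,0,0,1],[0,0,-0.13,0,0,0,1],[0,0,-0.17,0,0,0,1],[0,0,-0.21,0,0,0,1],[0,0,-0.24,0,0,0,1],[0,0,-0.26,0,0,0,1],[0,0,-0.26,0,0,0,1],[0,0,-0.26,0,0,0,1]]])

```text
clock: 11.9
ee_pos: [0.5312, -0.3064, 0.2098]
orientation: [2.681, 1.635, 0.001]
contact_force: [0.0, -0.2, 0.1]
gripper_width: 0.0856
grasp_force: 0.0
```

Run:
```python
from h import *
im=bot.camera("side");t=np.linspace(0,6.283,60)
P=np.vstack([proj("side",np.c_[.5305+.0295*np.cos(t),-.306+.0295*np.sin(t),0*t+z]) for z in(.008,.118)])
b=blob(im,"red",(346,400));print("pred",P.min(0),P.max(0),"seen",b.min(0),b.max(0))
y=blob(im,"yellow",(275,140));print("yellow",y.min(0),y.max(0),"before 258-290 top 115")
s=bot.sense();print(s["ee_pos"],s["contact_force"])
```

```text
pred [322.41107006 360.53851066] [372.80646138 448.11948075] seen [324 361] [373 446]
yellow [258 115] [295 161] before 258-290 top 115
[ 0.53065697 -0.30610051  0.20860626] [-0.54744095 -0.11567138 -0.07082956]
```

The red cup's outline matches an upright cup centred on the pad. The yellow cup hasn't moved, and the arm is clear.

```bash
python3 -c "
from bench import bot
print(bot.finish_job())"
```

```text
the job is handed in; nothing more can be done
None
```

I twisted the red cup free, pulled it out of its holder and stood it upright in the middle of the white pad with the yellow cup unmoved; I handed the job in at about 12 s, and no verdict was returned.

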